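# Open the stuck paste jar at the kitting bench

## Robot

A 7-joint arm with a two-finger parallel gripper is mounted at the origin on the work surface. World frame = base frame: x ahead of the robot, y to its left, z up, the work surface at z = 0. Lengths are in mm, angles in rad, forces in N, time in s.
With the tool pointing down it reaches from about 400 to 850 mm from the base axis. Payload 4.4 kg.
Tool frame: the origin (TCP) lies midway between the tips of the shut fingers; the grasp point (between the pads) lies 19 mm behind it; z points along the fingers, y is the direction in which the jaws open and shut (so a half turn about z gives the same grasp; the last joint's range is limited). The gripper opens to 94 mm and grips with 3 to 60 N. Pads are 16 mm wide; open, the fingers measure 119 mm over their backs; the gripper's body (75 mm by 177 mm) begins 78 mm behind the grasp point.
Start: joints at [1.127, 0.628, 0.038, 1.517, -0.027, 0.996, -0.02], TCP at [239.8, -604.164, 183.878] pointing down, gripper open.
Joint ranges: [-3.06, 3.06], [-0.37, 2.12], [-1.25, 1.32], [0.18, 2.47], [-1.1, 4.24], [0.23, 1.98], [-2.94, 2.94]. Speed limits (rad/s): [2.57, 2.57, 3.14, 3.14, 3.14, 3.14, 3.14].

## Interface

Orientations are given as a rotation vector (axis times angle).
In Python, from rig import telemetry, cams, order gives the robot as it stands. The module is installed in compiled form; this text tells all that it offers.
- The arm moves only by the tool servo_tool, never from a script. Its argument "targets" is a list of rows, each a list of 4 numbers: the shift along the tool's x, y, z in mm, then the turn about the tool's z in rad. In form: [[x, y, z, twist], ...]. A call has 1 to 10 rows; each row shifts and turns the commanded pose from where the row before left it, along the tool's axes as they then stand; what a row does not reach is not made up. A row lasts 1/8 s, in which the tool goes at most 62.5 mm and 10.7 degrees, less where a joint would pass 70% of its speed; a pose out of reach is approached as far as the arm can. A call with a gripper value outside its range is refused whole. "grip" is the finger opening in mm, from 0 to 94, set as the call begins (left out, the last holds). The fingers move at their own pace and stop on an object; "squeeze" is the grip in N (left out, the last holds). Time passes only in rows, so rows that do not move let the fingers close. It gives the time, the measured TCP pose, the force and the opening at its end, in the units of the state.
- telemetry.observe(): the state, without advancing time (a new reading comes with each control period).
- cams.grab_frame(name): name is "side" or "top"; returns the picture (420x560x3 uint8, blue, green, red); there is no depth.
- cams.calibration(name): a dict with "intrinsics" (3x3 intrinsics, pixels), "dist_coeffs" ([k1, k2, p1, p2, k3] as OpenCV has them; the pictures are not rectified), "eye" and "attitude" of the camera in the world. Camera axes: x right, y up, looking along -z (the intrinsics and any distortion apply to the point x, -y, -z); pixel columns grow to the right and rows downward; lengths in mm; the calibration is good to about 2 mm. A picture is of the moment at which its call begins. calibration takes no time and is no camera call.
- order.hand_in(): hands the job in, once; it reports no verdict.
The state is a dict: "clock": time; "q": joint angles; "dq": joint speeds; "joint_efforts": joint torques, N m; "ee_pos": TCP position; "orientation": TCP orientation; "force": force on the tool from outside, world axes, zero at the start; "wrist_torque": the same for the moment, N m; "finger_gap": opening from 0.0 (shut) to 1.0 (fully open).
Only numpy, scipy, OpenCV 4.12 (cv2) and the standard library are available. Lean on these libraries where they do the work, as an engineer would, in place of code of your own. Each camera call takes 0.05 s, during which the arm holds its last target.

## Task

Open the white paste jar that stands in the rubber-lined clamp: break its stuck cap loose with a short firm anticlockwise twist, spin it on easily until it meets its stop, and lift it off, without wrenching the jar round or dragging it up in the clamp. Set the cap down gently, mouth down and flat on the floor of the empty black tray, and let go; leave the other things on the bench where they are.

Things in the scene. Friction and masses are not known exactly. Their poses are not given: they have to be found in the camera images.
- cap: Grey twelve-sided plastic jar cap, 58 mm across flats (flats at 0, 30, 60... degrees from its x axis), 34 mm tall, about 90 g, seated on the jar. Origin: centre of its open lower rim; z up through the closed top. The jar's shoulder, 64 mm wide, starts 9 mm below the rim, so grip the cap's upper half. It unscrews anticlockwise seen from above and does not rise as it turns.
- cap_top (a point): Centre of the cap's flat top, 34 mm above its origin. The cap is stuck: the first 20 degrees need 0.6 to 0.9 N m, then it clicks free and turns with under 0.3 N m. It meets a firm stop 65 to 140 degrees from its start; where, differs from jar to jar and is not visible. It lifts straight off only at the stop, unloaded, or up to 8 degrees short; elsewhere it catches.
- jar_neck (a point): Point on the axis of the clamped jar, 99 mm above the bench: where the cap's origin is while the cap is on. z up; x along the cap's x axis when the cap is screwed tight; it turns with the jar. The jar is white plastic, 64 mm across, 125 mm tall without cap.
- jar (a joint): How far the jar has been twisted round in the rubber jaws, rad, 0 untouched, positive anticlockwise seen from above. The rubber gives like a spring of 8 N m per rad and turns back when let go. Beyond 0.18 rad (1.4 N m) the jar is wrenched and spoilt.
- jar_rise (a joint): How far the jar has been pulled up in the rubber jaws, m, 0 untouched. The rubber gives like a spring of 1500 N/m on top of the jar's 5 N weight and draws it back. Beyond 0.010 m (about 20 N) the jar is dragged out of its seat.
- clamp: Bench clamp, fixed to the bench: grey base plate 120 x 110 x 12 mm with two upright aluminium jaws lined with rubber, 62 mm high, at its +y and -y sides. Origin: centre of the plate's underside, on the jar's axis, z up.
- tray: Empty black open tray, fixed, outside 160 x 140 mm (x, y) and 30 mm high, walls 5 mm, floor 5 mm thick. Origin: centre of its underside, z up.
- spare_jar: Bystander: small closed white jar with a plain round grey cap, 52 mm wide, 88 mm tall, loose. Origin: centre of its underside.
- screwdriver: Bystander: black-handled screwdriver, 170 mm long, lying between clamp and tray. Origin: centre of its underside; x along its shaft.
- reel: Bystander: white component reel 130 mm wide and 14 mm thick, lying flat. Origin: centre of its underside.
- tape_roll: Bystander: roll of paper tape, 90 mm wide, 25 mm tall, lying flat. Origin: centre of its underside.
Mind the look-alikes: they are no part of the job. What is shaped like the cap but blue or purple is not meant.

How it is judged (in metres and radians):
On the way, in this order (a step that is already met when the one before it is completed fails the run):
1. the cap is broken loose: turned more than 30 degrees on the jar while still seated on its neck (angle between the x axis of cap and the x axis of jar_neck, either way round above 0.52 rad and z of cap in the frame of jar_neck below 0.005 m and horizontal distance between cap and jar_neck below 0.005 m), for 0.1 s.
2. the cap is off: lifted more than 30 mm above its seat (z of cap in the frame of jar_neck above 0.03 m), for 0.1 s.
At the end, for the whole second after the job is handed in: The cap lies mouth down, flat (within 0.1 rad) and still (under 20 mm/s) on the floor of the tray (its rim within 4 mm of the floor), within 70 mm of the tray's centre; the jar stands back in its clamp, twisted less than 0.06 rad and raised less than 4 mm (horizontal distance between cap and tray below 0.07 m and z of cap in the frame of tray between 0.002 and 0.009 m and angle between the z axis of cap and the z axis of tray, either way round below 0.1 rad and z of jar_neck in the frame of cap above 0.03 m and linear speed of cap below 0.02 m/s and value of joint jar between -0.06 and 0.06 rad and value of joint jar_rise below 0.004 m); the robot touches nothing.
It fails at once if the jar is wrenched round in its clamp by more than 0.18 rad (1.4 N m) (value of joint jar above 0.18 rad or value of joint jar below -0.18 rad).
It fails at once if the jar is dragged up in its clamp by more than 10 mm (20 N) (value of joint jar_rise above 0.01 m).
It fails at once if the cap is dropped or thrown: faster than 0.6 m/s while no finger touches it (a fall of about 18 mm) (linear speed of cap above 0.6 m/s and contact force between the fingers and cap below 0.05 N).
It fails at once if a bystander (spare jar, screwdriver, reel, tape roll) is moved more than 30 mm (distance of any of spare_jar, screwdriver, reel, tape_roll from where it was at the start of the episode above 0.03 m).
It also fails if it takes over 69 s, if anything falls off the work surface, if the arm or the gripper's body presses on something with over 40 N, if the wrist force passes 120 N, or if a joint passes its speed limit or range.

## Working session

There is one attempt and no reset: what is moved stays moved. The work goes in short steps, Python scripts to look and compute and a tool call to move; the robot and the scene stay as the last step left them, time stands still between calls to the robot, and variables do not carry over. Pictures are saved under pics/ and viewed, and the job is handed in when it is done.

Besides the shell and the picture viewer there is one more tool, called after "Call:" as a command line: name --pt "numbers of a row" for each row, then --argument value for the rest. servo_tool: Moves the arm, as the interface text tells. Its arguments: {"type":"object","properties":{"targets":{"type":"array"},"grip":{"type":"number"},"squeeze":{"type":"number"}},"required":["targets"]}

```bash
mkdir -p pics; cat > h.py <<'E'
import numpy as np, cv2
from rig import telemetry, cams, order
E
python3 - <<'E'
from h import *
s=telemetry.observe(); print(s)
for n in("side","top"):
    print(n,cams.calibration(n)); cv2.imwrite(f"pics/{n}0.png",cams.grab_frame(n))
E
```

```text
{'clock': 0.0, 'q': array([ 1.12716267,  0.62933478,  0.03844446,  1.51830454, -0.02697644,
        0.99629646, -0.02001561]), 'dq': array([-3.85885239e-04,  6.08407076e-05,  1.42388357e-04,  6.11712646e-04,
       -4.33792379e-04,  2.05109599e-03, -4.27370742e-04]), 'joint_efforts': array([ 8.47909341e-04, -5.49720740e+01,  1.14406351e+00, -1.86632091e+01,
       -5.20222820e-02,  2.35287391e-02,  1.66259824e-04]), 'ee_pos': array([ 239.56005061, -603.51848837,  182.98186021]), 'orientation': array([-3.08394689e+00, -5.89635486e-01,  6.04858056e-04]), 'force': array([-0.00770751, -0.1593583 ,  0.27587375]), 'wrist_torque': array([-0.01313941,  0.03385977, -0.05181826]), 'finger_gap': 1.001630004969705}
side {'intrinsics': array([[536.50291292,   0.        , 273.24798117],
       [  0.        , 536.50291292, 212.10371462],
       [  0.        ,   0.        ,   1.        ]]), 'dist_coeffs': array([-0.16736964,  0.        ,  0.        ,  0.        ,  0.        ]), 'eye': array([499.89896039, 707.57377016, 835.23765303]), 'attitude': array([ 0.09791667, -1.08045989, -2.74923667])}
top {'intrinsics': array([[382.04544298,   0.        , 277.39043533],
       [  0.        , 382.04544298, 214.65052271],
       [  0.        ,   0.        ,   1.        ]]), 'dist_coeffs': array([0.00084675, 0.        , 0.        , 0.        , 0.        ]), 'eye': array([508.05254064,  48.00386925, 789.35796702]), 'attitude': array([ 0.12938177, -0.13112482, -1.58719941])}
```

View pics/side0.png

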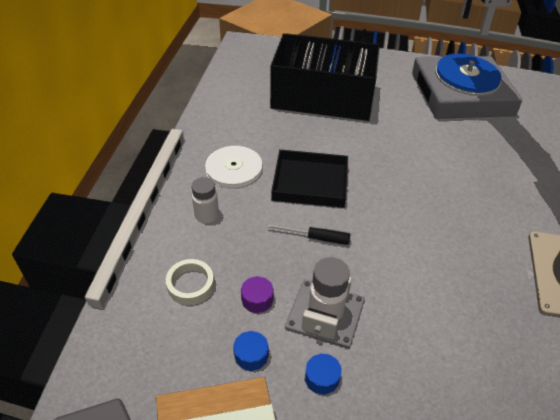

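View pics/top0.png

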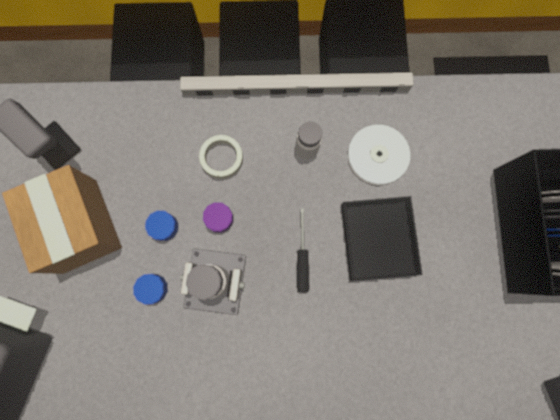

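Candidates: the grey cap on the clamped jar at side (331,275) / top (207,281). The look-alikes are the spare jar's grey cap at top (310,132), blue caps at (161,226) and (149,289), and a purple cap at (217,217). By the description I choose the grey one in the clamp, and I'll check it in a close crop.

```bash
cat >> h.py <<'E'
from scipy.spatial.transform import Rotation as R
def ray(n,uv):
    c=cams.calibration(n)
    p=cv2.undistortPoints(np.array(uv,float).reshape(-1,1,2),c["intrinsics"],c["dist_coeffs"]).reshape(-1,2)
    d=np.c_[p[:,0],-p[:,1],-np.ones(len(p))]
    return c["eye"],R.from_rotvec(c["attitude"]).apply(d)
def onz(n,uv,z):
    e,d=ray(n,uv); return e+d*((z-e[2])/d[:,2])[:,None]
def tri(uv1,uv2):
    e1,d1=ray("side",[uv1]);e2,d2=ray("top",[uv2]);d1=d1[0];d2=d2[0]
    t=np.linalg.lstsq(np.c_[d1,-d2],e2-e1,rcond=None)[0]
    a=e1+t[0]*d1;b=e2+t[1]*d2; return (a+b)/2,np.linalg.norm(a-b)
E
python3 - <<'E'
from h import *
s=cv2.imread("pics/side0.png");t=cv2.imread("pics/top0.png")
a=cv2.resize(s[245:350,280:380],None,fx=4,fy=4,interpolation=cv2.INTER_CUBIC)
b=cv2.resize(t[240:325,170:255],None,fx=4.6,fy=4.6,interpolation=cv2.INTER_CUBIC)
h=max(a.shape[0],b.shape[0])
o=np.zeros((h,a.shape[1]+b.shape[1],3),np.uint8);o[:a.shape[0],:a.shape[1]]=a;o[:b.shape[0],a.shape[1]:]=b
cv2.imwrite("pics/crop0.png",np.clip(o*1.3,0,255).astype(np.uint8))
print(onz("top",[[207,281]],133),onz("side",[[331,275]],133),tri((331,275),(207,281)))
print(onz("top",[[343,201],[409,197],[421,275],[349,281]],30)) 
E
```

```text
[[506.19738826 167.60060827 133.        ]] [[504.46786372 184.69158593 133.        ]] (array([505.36658319, 170.95620741, 114.54190384]), np.float64(1.557344318113673))
[[ 660.13557643  -87.66517579   30.        ]
 [ 665.67146017 -222.00655379   30.        ]
 [ 508.99058723 -233.49259438   30.        ]
 [ 500.25711544  -91.6432763    30.        ]]
```

View pics/crop0.png

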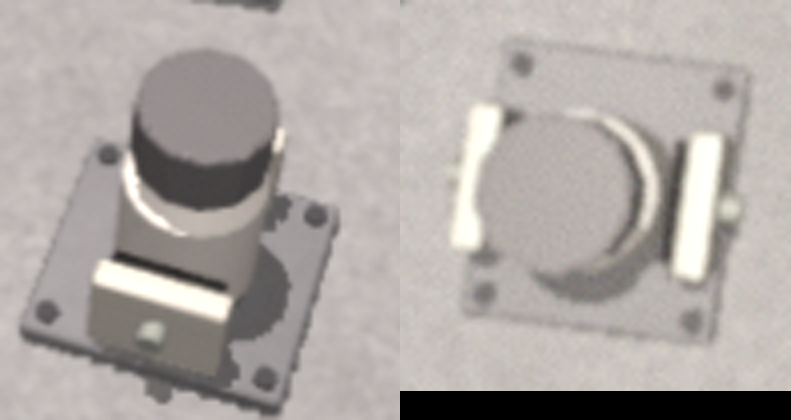

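```bash
python3 - <<'E'
from h import *
s=cv2.imread("pics/side0.png");t=cv2.imread("pics/top0.png")
for n,im,c in(("side",s,(331,269)),("top",t,(203,281))):
    print(n,im[c[1]-3:c[1]+4,c[0]-3:c[0]+4].reshape(-1,3).mean(0))
    row=im[c[1],c[0]-25:c[0]+26]; print(c[0]-25,row.tolist())
    col=im[c[1]-25:c[1]+26,c[0]]; print(c[1]-25,col.tolist())
E
```

```text
side [110.         109.71428571 116.14285714]
306 [[139, 140, 146], [140, 143, 148], [139, 141, 146], [139, 140, 145], [139, 140, 146], [139, 139, 145], [136, 136, 143], [130, 132, 137], [114, 114, 121], [105, 104, 110], [110, 110, 116], [111, 110, 117], [111, 111, 117], [112, 111, 117], [111, 110, 117], [111, 111, 117], [110, 110, 117], [111, 110, 117], [111, 111, 118], [110, 110, 117], [110, 110, 117], [110, 110, 116], [110, 111, 116], [109, 110, 116], [110, 110, 116], [110, 109, 116], [109, 109, 116], [110, 110, 117], [110, 110, 117], [110, 109, 116], [109, 109, 117], [110, 109, 116], [110, 110, 117], [110, 110, 117], [110, 110, 117], [110, 109, 116], [110, 110, 117], [109, 109, 116], [110, 109, 117], [110, 109, 116], [109, 110, 116], [110, 110, 116], [115, 115, 121], [132, 132, 137], [142, 143, 148], [142, 144, 149], [143, 145, 150], [142, 143, 149], [141, 141, 147], [140, 141, 147], [141, 142, 147]]
244 [[86, 87, 90], [116, 116, 122], [139, 141, 145], [142, 144, 149], [142, 144, 150], [143, 145, 150], [145, 146, 151], [146, 147, 152], [145, 146, 152], [142, 143, 149], [141, 142,
[... 1729 characters left out ...]
128, 135], [128, 131, 138], [129, 134, 140], [135, 137, 144], [134, 139, 143], [133, 134, 143], [130, 134, 140], [132, 135, 143], [132, 136, 142], [136, 140, 146], [133, 137, 143], [131, 135, 141], [135, 139, 145], [137, 139, 144], [134, 140, 144], [134, 137, 143], [134, 137, 144], [137, 139, 146], [131, 135, 143], [134, 136, 142], [134, 136, 144], [130, 135, 142], [131, 137, 142], [130, 136, 140], [133, 137, 143], [133, 137, 143], [133, 136, 143], [132, 138, 144], [132, 136, 141], [129, 135, 140], [133, 135, 141], [131, 135, 140], [135, 135, 141], [128, 133, 136], [114, 117, 122], [99, 101, 107], [91, 90, 94], [92, 91, 96], [107, 107, 110], [121, 125, 127], [130, 134, 138], [135, 138, 143]]
```

```bash
cat > edge.py <<'E'
from h import *
from scipy.ndimage import map_coordinates
from scipy.optimize import least_squares
def w2p(n,P):
    c=cams.calibration(n); Rm=R.from_rotvec(c["attitude"]).inv()
    p=Rm.apply(np.atleast_2d(P)-c["eye"])*[1,-1,-1]
    return cv2.projectPoints(p,np.zeros(3),np.zeros(3),c["intrinsics"],c["dist_coeffs"])[0].reshape(-1,2)
def edges(n,im,c0,z,r0=22,r1=36,nth=180):
    g=cv2.cvtColor(im,cv2.COLOR_BGR2GRAY).astype(float)
    th=np.arange(nth)*2*np.pi/nth; rr=np.arange(r0,r1,.25); out=[]
    for a in th:
        P=np.c_[c0[0]+rr*np.cos(a),c0[1]+rr*np.sin(a),np.full(len(rr),z)]
        uv=w2p(n,P); v=map_coordinates(g,[uv[:,1],uv[:,0]],order=1)
        d=np.abs(np.gradient(np.convolve(np.pad(v,2,'edge'),np.ones(5)/5,'valid'))); 
        k=np.argmax(d); w=slice(max(0,k-6),k+7)
        out.append(((rr[w]*d[w]).sum()/d[w].sum(),d[k]))
    return th,np.array(out)
E
python3 - <<'E'
from edge import *
s=cv2.imread("pics/side0.png")
g=cv2.cvtColor(s,cv2.COLOR_BGR2GRAY)
m=((g>95)&(g<124)).astype(np.uint8)
roi=np.zeros_like(m);roi[250:300,305:358]=1
nn,l,st,ce=cv2.connectedComponentsWithStats(m*roi,connectivity=4)
k=l[269,331];ys,xs=np.nonzero(l==k);print(st[k],ce[k])
q=onz("side",np.c_[xs,ys],133);c=q[:,:2].mean(0);print("centroid",c, np.ptp(q,axis=0))
for it in range(4):
    th,e=edges("side",s,c,133)
    r=e[:,0]; 
    ok=(np.abs(r-np.median(r))<2.5)
    A=np.c_[np.ones(ok.sum()),np.cos(th[ok]),np.sin(th[ok])];x=np.linalg.lstsq(A,r[ok],rcond=None)[0];c=c+x[1:]
print(c,x[0],ok.sum())
res=r[ok]-A@x;t=th[ok]
for k in range(8,17):
    f=(res*np.exp(1j*k*t)).mean(); print(k,abs(f)*2,np.degrees(np.angle(f))/k%(360/k))
tp=cv2.imread("pics/top0.png")
print("top",onz("top",[[203.7,281.7]],133))
cc=np.array([505.,172]);
for it in range(5):
    th,e=edges("top",tp,cc,133); r=e[:,0]; ok=(np.abs(r-29.5)<2.5)
    A=np.c_[np.ones(ok.sum()),np.cos(th[ok]),np.sin(th[ok])];x=np.linalg.lstsq(A,r[ok],rcond=None)[0];cc=cc+x[1:]
print("top fit",cc,x[0],ok.sum())
# clamp plate corners in top crop
pts=[(505,38),(748,68),(712,342),(465,312)]
P=onz("top",[((u-400)/4.6+170,v/4.6+240) for u,v in pts],12);print(P,P.mean(0))
d=P[1]-P[0];print(np.degrees(np.arctan2(d[1],d[0])),np.linalg.norm(d)); d=P[0]-P[3];print(np.degrees(np.arctan2(d[1],d[0])),np.linalg.norm(d))
E
```

```text
[313 257  37  29 786] [331.33333333 271.10050891]
centroid [504.94524876 176.6417687 ] [59.11148879 57.03781749  0.        ]
[504.87815119 176.52478288] 29.415800303969128 168
8 0.17252014268049048 19.331001724315154
9 0.10535817129265383 9.946733805655613
10 0.15701057877246336 18.072809655394156
11 0.2127170197304837 21.451656172522426
12 0.31975125666363186 9.529244820992863
13 0.09635951758557587 16.866717730319202
14 0.03781016711860707 20.879464908438965
15 0.14968830860552074 14.872953032938678
16 0.14954521182674999 18.12836042826447
top [[505.14357114 173.17254307 133.        ]]
top fit [505.53436776 172.79457323] 30.20778188673832 143
[[572.05168096 219.12131805  12.        ]
 [556.65002441 111.82288924  12.        ]
 [439.6424038  128.06675514  12.        ]
 [454.3676447  234.44605659  12.        ]] [505.67793847 173.36425475  12.        ]
-98.16846198714232 108.39817271732642
-7.419270663137935 118.67763058718528
```

```bash
python3 - <<'E'
from h import *
s=telemetry.observe();M=R.from_rotvec(s["orientation"]).as_matrix()
print(M.round(3));psi=np.degrees(np.arctan2(M[1,1],M[0,1]));print("psi y",psi)
az0=np.degrees(np.arctan2(s["ee_pos"][1],s["ee_pos"][0]));az=np.degrees(np.arctan2(174.3,505.2));print(az0,az)
for k in range(12):
    f=-6.5+30*k
    dpsi=(f-psi+180)%360-180
    print(f, "dpsi",dpsi,"q7 est",-1.1+(az-az0)-dpsi)
D=np.array([505.2,174.3])-s["ee_pos"][:2]
print("tool-frame move",M.T@np.array([D[0],D[1],0]))
# tray: mask
t=cv2.imread("pics/top0.png");g=t.max(2);m=(g<60).astype(np.uint8);m[:,:330]=0;m[:,440:]=0;m[:180]=0;m[300:]=0
c=max(cv2.findContours(m,0,2)[0],key=cv2.contourArea);print(cv2.minAreaRect(c),cv2.boundingRect(c))
E
```

```text
[[ 0.929  0.369 -0.001]
 [ 0.369 -0.929  0.002]
 [-0.    -0.002 -1.   ]]
psi y -68.35632430811668
-68.35232999340386 19.03504244665545
-6.5 dpsi 61.85632430811668 q7 est 24.43104813194263
23.5 dpsi 91.85632430811665 q7 est -5.56895186805734
53.5 dpsi 121.85632430811665 q7 est -35.56895186805734
83.5 dpsi 151.85632430811665 q7 est -65.56895186805734
113.5 dpsi -178.14367569188335 q7 est 264.43104813194265
143.5 dpsi -148.14367569188335 q7 est 234.43104813194265
173.5 dpsi -118.14367569188335 q7 est 204.43104813194265
203.5 dpsi -88.14367569188335 q7 est 174.43104813194265
233.5 dpsi -58.143675691883345 q7 est 144.43104813194265
263.5 dpsi -28.143675691883345 q7 est 114.43104813194266
293.5 dpsi 1.8563243081166547 q7 est 84.43104813194266
323.5 dpsi 31.856324308116655 q7 est 54.43104813194266
tool-frame move [ 533.82357844 -625.05200922    1.03414925]
((380.65069580078125, 238.4260711669922), (78.67546081542969, 71.06534576416016), 83.51692199707031) (342, 198, 79, 82)
```

Call:
servo_tool --pt "0 0 0 -0.1" --grip 94

```text
clock: 0.22
ee_pos: [239.7, -603.7, 183.2]
orientation: [-3.05, -0.747, 0.001]
force: [0.2, 0.4, 0.4]
finger_gap: 1.001
```

```bash
python3 - <<'E'
from h import *
s=telemetry.observe();M=R.from_rotvec(s["orientation"]).as_matrix()
print(s['q'],s['clock'],np.degrees(np.arctan2(M[1,1],M[0,1])))
t=cv2.imread("pics/top0.png");a=cv2.resize(t[185:295,330:435],None,fx=5,fy=5,interpolation=cv2.INTER_CUBIC)
cv2.imwrite("pics/tray0.png",np.clip(a*2.,0,255).astype(np.uint8))
E
```

```text
[ 1.1431888   0.62871881  0.01088304  1.51745023 -0.00739554  0.99675203
  0.06554457] 0.225 -62.47936336260707
```

View pics/tray0.png

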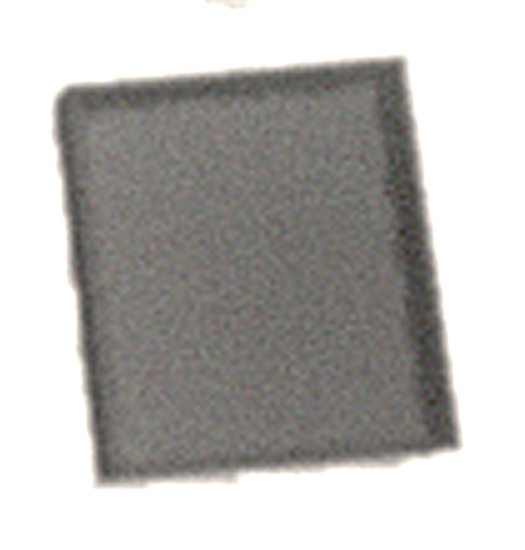

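Call:
servo_tool --pt "0 0 0 0.07" --pt "34 -38 0 0" --pt "34 -38 0 0" --pt "34 -38 0 0" --pt "34 -38 0 0" --pt "34 -38 0 0" --pt "34 -38 0 0" --pt "34 -38 0 0" --pt "34 -38 0 0"

```text
clock: 1.35
ee_pos: [369.2, -215.6, 183.8]
orientation: [-3.076, -0.636, -0.0]
force: [0.5, -0.2, 0.2]
finger_gap: 0.998
```

Call:
servo_tool --pt "34 -38 0 0" --pt "34 -38 0 0" --pt "34 -38 0 0" --pt "34 -38 0 0" --pt "34 -38 0 0" --pt "34 -38 0 0" --pt "34 -38 0 0" --pt "34 -38 0 0" --pt "0 0 0 0"

```text
clock: 2.48
ee_pos: [498.3, 174.7, 183.4]
orientation: [-3.072, -0.646, -0.001]
force: [-0.0, -0.8, 0.1]
finger_gap: 1.003
```

```bash
cat > st.py <<'E'
from h import *
s=telemetry.observe();M=R.from_rotvec(s["orientation"]).as_matrix()
print("t",s['clock'],"q7",s['q'][6].round(3),"psi",np.degrees(np.arctan2(M[1,1],M[0,1])).round(2),"pos",s['ee_pos'].round(1),"F",s['force'].round(2),"T",s['wrist_torque'].round(3),"gap",round(s['finger_gap']*94,1))
print("tilt",M[:,2].round(4), "q",s['q'].round(2))
def to(x,y,z):
    print("tool shift to",(x,y,z),(M.T@(np.array([x,y,z])-s['ee_pos'])).round(1))
E
python3 - <<'E'
from st import *
to(505.2,174.3,184)
for n in("side","top"): cv2.imwrite(f"pics/{n}1.png",cams.grab_frame(n))
E
```

```text
t 2.475 q7 -1.602 psi -66.25 pos [498.3 174.7 183.4] F [-0.02 -0.77  0.14] T [-0.064  0.001 -0.007] gap 94.3
tilt [ 2.0e-04  2.5e-03 -1.0e+00] q [-0.32  0.45 -0.1   1.86  0.06  0.83 -1.6 ]
tool shift to (505.2, 174.3, 184) [ 6.2  3.1 -0.6]
```

View pics/side1.png

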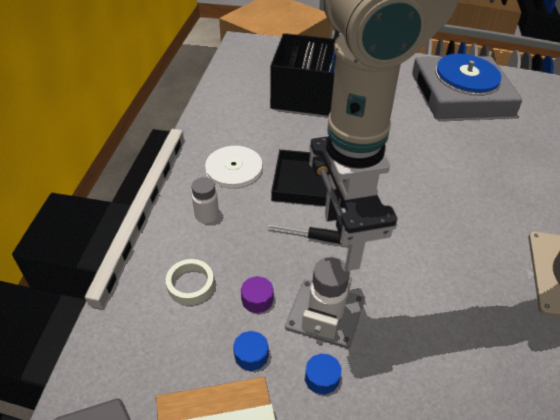

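View pics/top1.png

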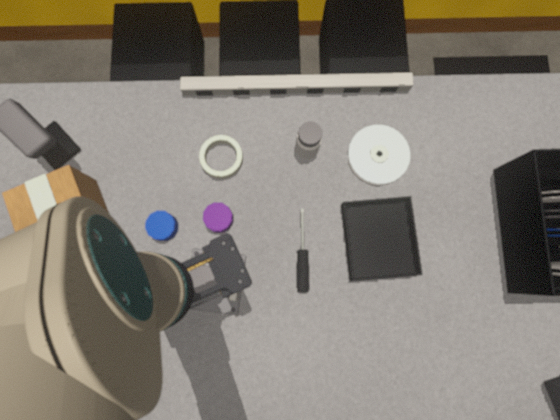

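```bash
python3 - <<'E'
from edge import *
from st import *
p=s['ee_pos'];y=M[:,1]
for d in(-47,0,47):print(w2p("side",p+d*y),w2p("top",p+d*y))
im=cv2.imread("pics/side1.png");cv2.imwrite("pics/c1.png",cv2.resize(im[130:310,280:420],None,fx=3.3,fy=3.3,interpolation=cv2.INTER_CUBIC))
E
```

```text
t 2.575 q7 -1.602 psi -66.58 pos [497.5 169.5 183.4] F [-0.39 -0.13  0.5 ] T [-0.041  0.015  0.003] gap 93.9
tilt [-1.2e-03 -9.0e-04 -1.0e+00] q [-0.32  0.45 -0.09  1.86  0.06  0.83 -1.6 ]
[[348.38688131 272.62185502]] [[171.85849589 299.73031554]]
[[339.43929232 248.9366615 ]] [[199.84063819 286.89833639]]
[[331.06096192 226.85383444]] [[227.52300253 274.20422529]]
```

View pics/c1.png

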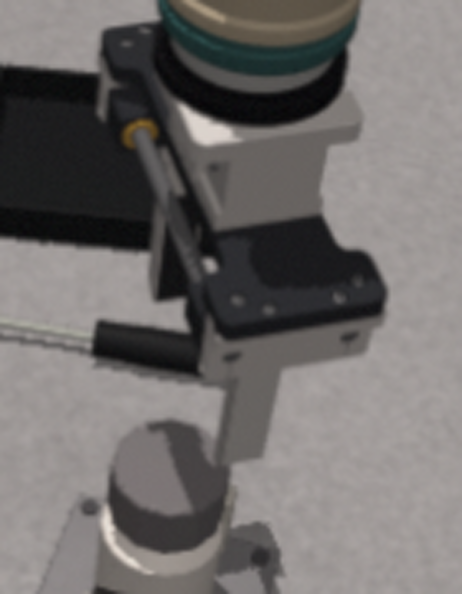

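```bash
python3 - <<'E'
from edge import *
im=cams.grab_frame("side");cv2.imwrite("pics/side2.png",im)
from st import *
p=s['ee_pos'];y=M[:,1];x=M[:,0]
im=cv2.resize(im[130:310,280:420],None,fx=4,fy=4,interpolation=cv2.INTER_CUBIC)
im=im[160:]
for d in(-59.5,-47,47,59.5):
  for e in (-8,8):
    u=w2p("side",p+d*y+e*x)[0];print(d,e,u); cv2.circle(im,tuple(((u-[280,130])*4-[0,160]).astype(int)),3,(0,0,255),-1)
u=w2p("side",p)[0];cv2.circle(im,tuple(((u-[280,130])*4-[0,160]).astype(int)),3,(0,255,0),-1)
cv2.imwrite("pics/c2.png",im)
E
```

```text
t 2.625 q7 -1.602 psi -66.69 pos [497.5 168.4 183.5] F [ 0.19 -0.35 -0.05] T [0.002 0.028 0.006] gap 94.0
tilt [-0.0012 -0.0013 -1.    ] q [-0.31  0.45 -0.09  1.86  0.06  0.83 -1.6 ]
-59.5 -8 [355.95757319 277.69822285]
-59.5 8 [345.78906228 279.53969532]
-47 -8 [353.45024737 271.14150919]
-47 8 [343.36875218 272.94013804]
47 -8 [335.92333328 225.55614216]
47 8 [326.46937307 227.07393189]
59.5 -8 [333.76015495 219.95922222]
59.5 8 [324.38592535 221.44456091]
```

View pics/c2.png

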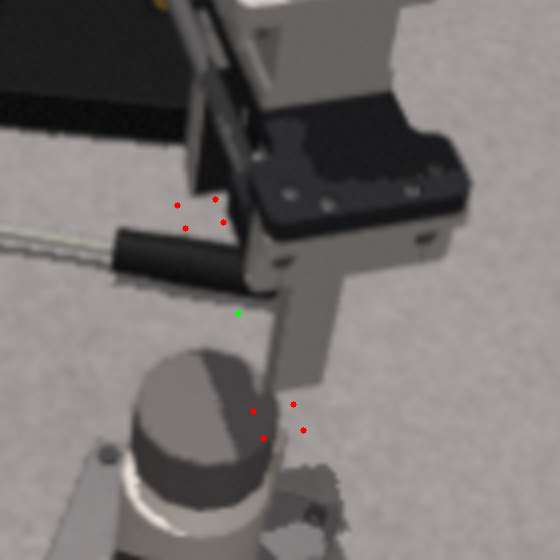

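Call:
servo_tool --pt "9.4 -2.3 0 0" --pt "0 0 20 0" --pt "0 0 20 0" --pt "0 0 20 0" --pt "0 0 12 0" --pt "0 0 8 0" --pt "0 0 0 0" --pt "0 0 0 0" --squeeze 5

```text
clock: 3.62
ee_pos: [506.3, 175.7, 104.4]
orientation: [-3.076, -0.636, -0.002]
force: [-0.1, 0.4, 1.3]
finger_gap: 1.0
```

```bash
python3 - <<'E'
from edge import *
im=cams.grab_frame("side");cv2.imwrite("pics/side3.png",im)
from st import *
to(505.2,174.3,102)
cv2.imwrite("pics/c3.png",cv2.resize(im[200:340,270:410],None,fx=4,fy=4,interpolation=cv2.INTER_CUBIC))
E
```

```text
t 3.675 q7 -1.624 psi -66.63 pos [506.3 175.8 104.5] F [-0.26 -0.59 -0.29] T [ 0.023 -0.03   0.017] gap 94.2
tilt [ 1.2e-03  4.0e-04 -1.0e+00] q [-0.33  0.57 -0.08  1.92  0.08  0.65 -1.62]
tool shift to (505.2, 174.3, 102) [-1.6  0.9  2.5]
```

View pics/c3.png

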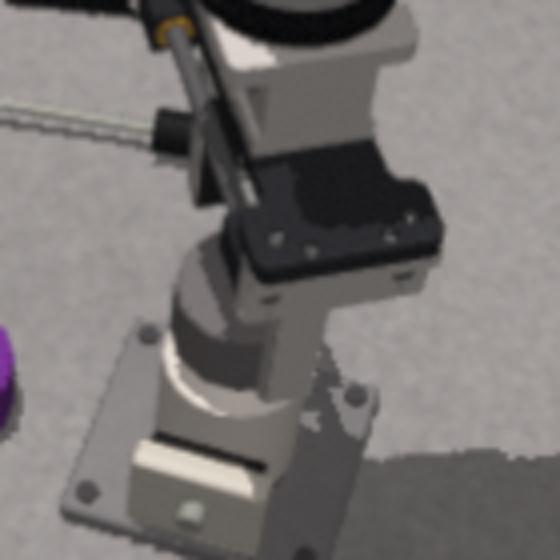

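```bash
python3 - <<'E'
from edge import *
for z in (99,104,118,133):
    u=w2p("side",[505,176.3,z])[0]; print(z,u,(u-[270,200])*4)
E
```

```text
99 [329.53447385 282.97590576] [238.13789539 331.90362304]
104 [329.79254981 281.23864136] [239.17019924 324.95456544]
118 [330.52578096 276.29371847] [242.10312383 305.17487387]
133 [331.32915007 270.86027327] [245.31660029 283.44109307]
```

Call:
servo_tool --pt "-1 0.5 1 0" --pt "0 0 0 0" --pt "0 0 0 0" --pt "0 0 0 0" --pt "0 0 0 0" --pt "0 0 0 0" --squeeze 5 --grip 50

```text
clock: 4.42
ee_pos: [505.1, 174.8, 102.9]
orientation: [-3.076, -0.636, -0.0]
force: [0.3, -0.2, 0.2]
finger_gap: 0.618
```

```bash
python3 - <<'E'
from edge import *
im=cams.grab_frame("side");cv2.imwrite("pics/side4.png",im)
from st import *
cv2.imwrite("pics/c4.png",cv2.resize(im[200:340,270:410],None,fx=4,fy=4,interpolation=cv2.INTER_CUBIC))
E
```

```text
t 4.475 q7 -1.623 psi -66.63 pos [505.1 174.8 102.9] F [1.25 0.66 0.83] T [0.023 0.039 0.047] gap 58.2
tilt [ 1.e-04  1.e-04 -1.e+00] q [-0.33  0.58 -0.08  1.92  0.08  0.65 -1.62]
```

View pics/c4.png

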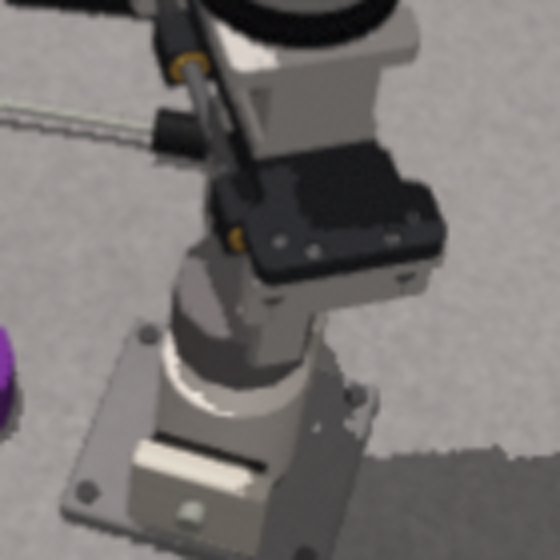

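Call:
servo_tool --pt "0 0 0 0" --pt "0 0 0 0" --pt "0 0 0 0" --squeeze 55 --grip 40

```text
clock: 4.85
ee_pos: [505.1, 174.8, 103.0]
orientation: [-3.076, -0.636, -0.0]
force: [-0.6, -0.3, 1.2]
finger_gap: 0.607
```

```bash
python3 -c "from st import *"
```

```text
t 4.85 q7 -1.623 psi -66.63 pos [505.1 174.8 103. ] F [-0.58 -0.28  1.19] T [ 0.107 -0.014  0.009] gap 57.1
tilt [ 2.e-04  1.e-04 -1.e+00] q [-0.33  0.58 -0.08  1.92  0.08  0.65 -1.62]
```

Call:
servo_tool --pt "0 0 0 -0.05" --pt "0 0 0 -0.05" --pt "0 0 0 0"

```text
clock: 5.22
ee_pos: [505.3, 174.9, 102.9]
orientation: [-3.04, -0.79, -0.001]
force: [-0.5, 0.8, 0.4]
finger_gap: 0.607
```

```bash
python3 -c "from st import *"
```

```text
t 5.225 q7 -1.548 psi -60.88 pos [505.3 174.9 102.9] F [-0.47  0.77  0.37] T [ 0.203 -0.029 -0.017] gap 57.1
tilt [ 3.e-04  5.e-04 -1.e+00] q [-0.31  0.58 -0.11  1.92  0.1   0.65 -1.55]
```

```bash
python3 -c "
from st import *
print(s['joint_efforts'])
im=cams.grab_frame('side');cv2.imwrite('pics/c5.png',cv2.resize(im[200:340,270:410],None,fx=4,fy=4,interpolation=cv2.INTER_CUBIC))
s=telemetry.observe();print(s['joint_efforts'],s['wrist_torque'])"
```

```text
t 5.225 q7 -1.548 psi -60.88 pos [505.3 174.9 102.9] F [-0.47  0.77  0.37] T [ 0.203 -0.029 -0.017] gap 57.1
tilt [ 3.e-04  5.e-04 -1.e+00] q [-0.31  0.58 -0.11  1.92  0.1   0.65 -1.55]
[  0.29956218 -46.59668326  -0.4302608  -13.04724365   0.27750836
   0.10569275   0.2293876 ]
[  0.35221151 -46.5696466   -0.35858237 -13.0266577    0.26973375
   0.11427764   0.13699545] [ 0.22184307 -0.02869968 -0.11336805]
```

View pics/c5.png

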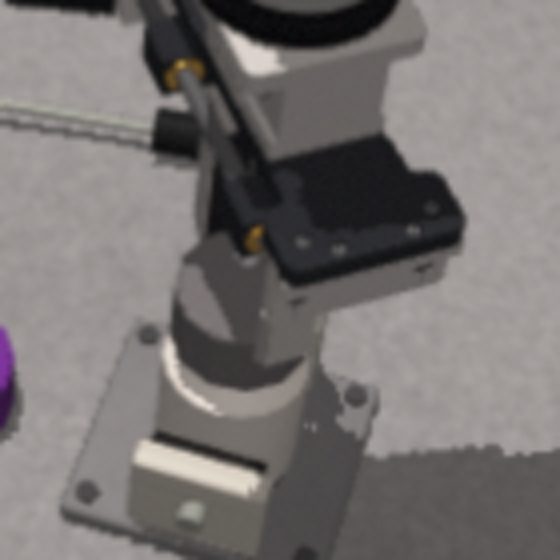

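Call:
servo_tool --pt "0 0 0 -0.04" --pt "0 0 0 0"

```text
clock: 5.52
ee_pos: [505.4, 175.0, 103.0]
orientation: [-3.024, -0.85, -0.001]
force: [0.8, 1.4, 0.8]
finger_gap: 0.608
```

```bash
echo "print('eff',s['joint_efforts'][[0,2,4,6]].round(3))" >> st.py;  python3 -c "from st import *"
```

```text
t 5.525 q7 -1.519 psi -58.59 pos [505.4 175.  103. ] F [0.78 1.41 0.77] T [ 0.324 -0.189 -0.212] gap 57.2
tilt [ 6.e-04  5.e-04 -1.e+00] q [-0.3   0.58 -0.13  1.92  0.11  0.65 -1.52]
eff [ 0.39  -0.428  0.364  0.268]
```

Call:
servo_tool --pt "0 0 0 -0.04" --pt "0 0 0 0"

```text
clock: 5.78
ee_pos: [505.4, 175.0, 102.9]
orientation: [-3.006, -0.911, -0.001]
force: [1.3, 1.9, 0.2]
finger_gap: 0.609
```

```bash
python3 -c "from st import *"
```

```text
t 5.775 q7 -1.489 psi -56.3 pos [505.4 175.  102.9] F [1.29 1.87 0.16] T [ 0.504 -0.237 -0.26 ] gap 57.2
tilt [ 6.e-04  5.e-04 -1.e+00] q [-0.29  0.58 -0.14  1.92  0.12  0.65 -1.49]
eff [ 0.486 -0.441  0.465  0.334]
```

Call:
servo_tool --pt "0 0 0 -0.05" --pt "0 0 0 0" --squeeze 60

```text
clock: 6.02
ee_pos: [505.3, 175.0, 103.0]
orientation: [-2.983, -0.986, -0.001]
force: [1.2, 1.5, 0.5]
finger_gap: 0.608
```

```bash
python3 -c "from st import *"
```

```text
t 6.025 q7 -1.451 psi -53.43 pos [505.3 175.  103. ] F [1.24 1.5  0.5 ] T [ 0.585 -0.216 -0.362] gap 57.1
tilt [ 4.e-04  6.e-04 -1.e+00] q [-0.28  0.58 -0.15  1.92  0.14  0.65 -1.45]
eff [ 0.531 -0.533  0.627  0.478]
```

Call:
servo_tool --pt "0 0 0 -0.05" --pt "0 0 0 0"

```text
clock: 6.28
ee_pos: [505.2, 175.1, 103.0]
orientation: [-2.957, -1.06, -0.001]
force: [0.4, 3.2, 1.8]
finger_gap: 0.607
```

```bash
python3 -c "
from st import *
im=cams.grab_frame('side');cv2.imwrite('pics/c6.png',cv2.resize(im[200:340,270:410],None,fx=4,fy=4,interpolation=cv2.INTER_CUBIC))"
```

```text
t 6.275 q7 -1.414 psi -50.55 pos [505.2 175.1 103. ] F [0.38 3.16 1.82] T [ 0.833 -0.149 -0.423] gap 57.1
tilt [ 3.e-04  7.e-04 -1.e+00] q [-0.27  0.58 -0.17  1.92  0.15  0.66 -1.41]
eff [ 0.863 -0.314  0.866  0.555]
```

View pics/c6.png

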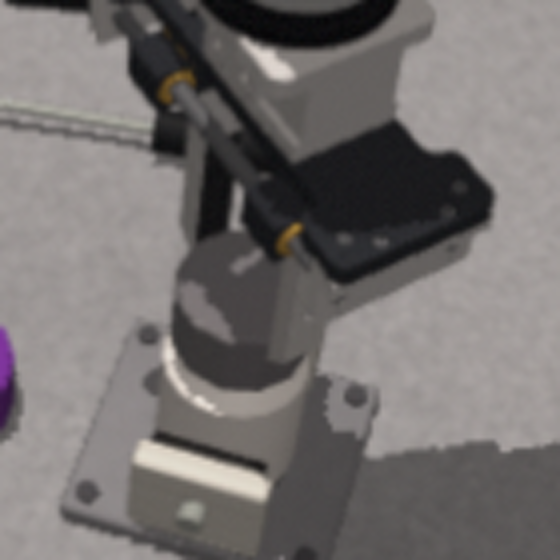

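Call:
servo_tool --pt "0 0 0 -0.05" --pt "0 0 0 -0.03" --pt "0 0 0 0"

```text
clock: 6.7
ee_pos: [505.1, 175.0, 103.0]
orientation: [-2.912, -1.177, -0.001]
force: [0.1, 3.5, 2.2]
finger_gap: 0.606
```

```bash
python3 -c "from st import *"
```

```text
t 6.7 q7 -1.354 psi -45.99 pos [505.1 175.  103. ] F [0.14 3.53 2.23] T [ 0.987 -0.092 -0.557] gap 57.0
tilt [ 2.e-04  6.e-04 -1.e+00] q [-0.26  0.58 -0.19  1.92  0.17  0.66 -1.35]
eff [ 1.219 -0.108  1.187  0.649]
```

Call:
servo_tool --pt "0 0 0 -0.05" --pt "0 0 0 -0.03" --pt "0 0 0 0"

```text
clock: 7.08
ee_pos: [504.9, 174.7, 103.0]
orientation: [2.863, 1.292, -0.001]
force: [-0.3, 3.0, 4.1]
finger_gap: 0.609
```

```bash
python3 -c "
from st import *
im=cams.grab_frame('side');cv2.imwrite('pics/c7.png',cv2.resize(im[200:340,270:410],None,fx=4,fy=4,interpolation=cv2.INTER_CUBIC))"
```

```text
t 7.075 q7 -1.294 psi -41.41 pos [504.9 174.7 103. ] F [-0.26  3.05  4.05] T [ 0.899  0.169 -0.36 ] gap 57.2
tilt [-3.e-04 -1.e-04 -1.e+00] q [-0.24  0.58 -0.21  1.92  0.19  0.66 -1.29]
eff [ 1.248 -0.319  1.013  0.438]
```

View pics/c7.png

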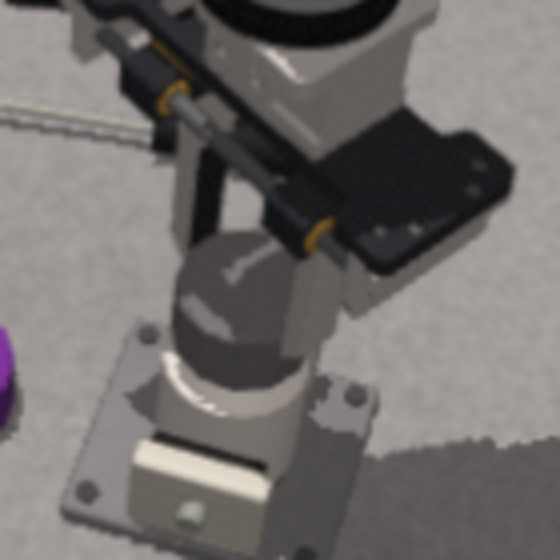

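Call:
servo_tool --pt "0 0 0 -0.06" --pt "0 0 0 -0.06" --pt "0 0 0 0"

```text
clock: 7.5
ee_pos: [505.3, 174.0, 103.0]
orientation: [2.78, 1.462, -0.0]
force: [0.6, 1.4, 6.8]
finger_gap: 0.606
```

```bash
python3 -c "from st import *"
```

```text
t 7.5 q7 -1.203 psi -34.52 pos [505.3 174.  103. ] F [0.57 1.35 6.77] T [ 0.287 -0.035 -0.022] gap 57.0
tilt [ 3.0e-04 -1.1e-03 -1.0e+00] q [-0.22  0.58 -0.25  1.92  0.22  0.67 -1.2 ]
eff [ 0.641 -1.45   0.232  0.167]
```

Call:
servo_tool --pt "0 0 0 -0.06" --pt "0 0 0 -0.06" --pt "0 0 0 0"

```text
clock: 7.88
ee_pos: [505.6, 173.7, 103.1]
orientation: [2.687, 1.624, 0.0]
force: [-0.1, 0.3, 7.3]
finger_gap: 0.605
```

```bash
python3 -c "from st import *"
```

```text
t 7.875 q7 -1.113 psi -27.69 pos [505.6 173.7 103.1] F [-0.05  0.33  7.31] T [ 0.117 -0.042  0.034] gap 56.8
tilt [ 9.0e-04 -1.3e-03 -1.0e+00] q [-0.2   0.59 -0.28  1.92  0.25  0.67 -1.11]
eff [ 0.407 -2.067  0.017  0.035]
```

Call:
servo_tool --pt "0 0 0 0" --pt "0 0 0 -0.1" --pt "0 0 0 -0.1" --pt "0 0 0 -0.1" --pt "0 0 0 -0.05" --pt "0 0 0 0" --squeeze 25

```text
clock: 8.62
ee_pos: [505.3, 173.6, 102.9]
orientation: [2.365, 2.066, -0.001]
force: [0.5, 0.7, 4.7]
finger_gap: 0.613
```

```bash
python3 -c "from st import *"
```

```text
t 8.625 q7 -0.848 psi -7.7 pos [505.3 173.6 102.9] F [0.53 0.7  4.65] T [-0.062 -0.293 -0.002] gap 57.6
tilt [ 1.0e-04 -1.5e-03 -1.0e+00] q [-0.13  0.6  -0.38  1.91  0.34  0.69 -0.85]
eff [-0.016 -3.742 -0.103  0.124]
```

Call:
servo_tool --pt "0 0 0 -0.05" --pt "0 0 0 -0.05" --pt "0 0 0 0"

```text
clock: 9.0
ee_pos: [505.1, 173.8, 102.9]
orientation: [2.259, 2.182, -0.001]
force: [0.8, -1.0, 4.9]
finger_gap: 0.609
```

```bash
python3 -c "
from st import *
im=cams.grab_frame('side');cv2.imwrite('pics/c8.png',cv2.resize(im[200:340,270:410],None,fx=4,fy=4,interpolation=cv2.INTER_CUBIC))"
```

```text
t 9.0 q7 -0.771 psi -1.98 pos [505.1 173.8 102.9] F [ 0.83 -1.01  4.87] T [-0.181 -0.164 -0.025] gap 57.2
tilt [-0.     -0.0013 -1.    ] q [-0.11  0.6  -0.41  1.91  0.36  0.7  -0.77]
eff [-0.19  -4.163 -0.14   0.117]
```

View pics/c8.png

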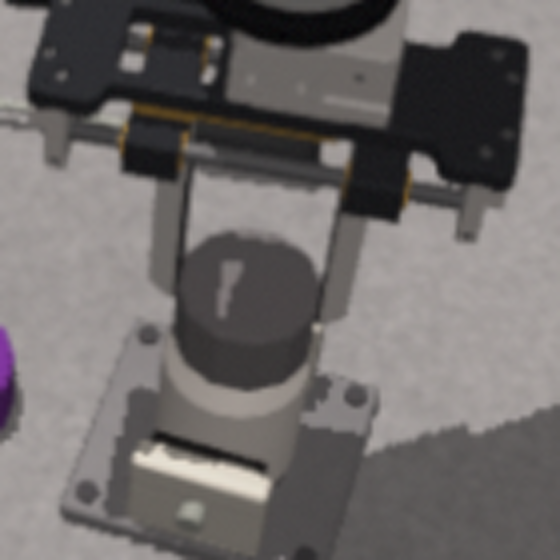

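Call:
servo_tool --pt "0 0 0 -0.05" --pt "0 0 0 -0.05" --pt "0 0 0 0"

```text
clock: 9.43
ee_pos: [505.1, 174.1, 102.9]
orientation: [2.147, 2.293, -0.001]
force: [-0.1, 0.5, 4.3]
finger_gap: 0.612
```

```bash
python3 -c "from st import *"
```

```text
t 9.425 q7 -0.694 psi 3.76 pos [505.1 174.1 102.9] F [-0.11  0.52  4.3 ] T [-0.155 -0.137  0.025] gap 57.5
tilt [-1.e-04 -8.e-04 -1.e+00] q [-0.09  0.61 -0.44  1.91  0.38  0.7  -0.69]
eff [-0.198 -4.482 -0.14   0.116]
```

Call:
servo_tool --pt "0 0 0 -0.05" --pt "0 0 0 -0.05" --pt "0 0 0 0"

```text
clock: 9.8
ee_pos: [505.1, 174.3, 102.9]
orientation: [2.03, 2.397, -0.001]
force: [-0.2, -1.1, 5.1]
finger_gap: 0.612
```

```bash
python3 -c "from st import *"
```

```text
t 9.8 q7 -0.617 psi 9.48 pos [505.1 174.3 102.9] F [-0.25 -1.08  5.06] T [-0.138 -0.169 -0.07 ] gap 57.5
tilt [-0.e+00 -6.e-04 -1.e+00] q [-0.08  0.61 -0.47  1.91  0.41  0.71 -0.62]
eff [-0.221 -4.827 -0.156  0.119]
```

Call:
servo_tool --pt "0 0 0 -0.05" --pt "0 0 0 -0.05" --pt "0 0 0 0"

```text
clock: 10.18
ee_pos: [505.2, 174.4, 102.9]
orientation: [1.908, 2.495, -0.0]
force: [0.6, -0.3, 4.4]
finger_gap: 0.612
```

```bash
python3 -c "from st import *"
```

```text
t 10.175 q7 -0.54 psi 15.2 pos [505.2 174.4 102.9] F [ 0.56 -0.28  4.36] T [-0.186 -0.278 -0.047] gap 57.5
tilt [ 1.e-04 -3.e-04 -1.e+00] q [-0.06  0.62 -0.49  1.91  0.43  0.72 -0.54]
eff [-0.273 -5.221 -0.203  0.132]
```

Call:
servo_tool --pt "0 0 0 -0.05" --pt "0 0 0 -0.05" --pt "0 0 0 0"

```text
clock: 10.55
ee_pos: [505.3, 174.5, 102.9]
orientation: [1.781, 2.587, 0.0]
force: [1.7, -0.6, 5.1]
finger_gap: 0.61
```

```bash
python3 -c "from st import *"
```

```text
t 10.55 q7 -0.463 psi 20.91 pos [505.3 174.5 102.9] F [ 1.65 -0.6   5.14] T [-0.188 -0.37  -0.009] gap 57.3
tilt [ 3.e-04 -2.e-04 -1.e+00] q [-0.04  0.62 -0.52  1.91  0.45  0.73 -0.46]
eff [-0.407 -5.694 -0.302  0.132]
```

Call:
servo_tool --pt "0 0 0 -0.05" --pt "0 0 0 -0.05" --pt "0 0 0 0"

```text
clock: 10.92
ee_pos: [505.3, 174.5, 102.9]
orientation: [1.65, 2.673, -0.0]
force: [1.4, -1.9, 5.2]
finger_gap: 0.612
```

```bash
python3 -c "from st import *"
```

```text
t 10.925 q7 -0.385 psi 26.63 pos [505.3 174.5 102.9] F [ 1.44 -1.92  5.24] T [-0.281 -0.435  0.025] gap 57.5
tilt [ 2.e-04 -2.e-04 -1.e+00] q [-0.02  0.63 -0.55  1.91  0.48  0.73 -0.39]
eff [-0.558 -6.168 -0.381  0.133]
```

Call:
servo_tool --pt "0 0 0 -0.05" --pt "0 0 0 -0.05" --pt "0 0 0 0"

```text
clock: 11.3
ee_pos: [505.7, 174.7, 102.9]
orientation: [1.514, 2.752, 0.001]
force: [2.5, -0.4, 3.9]
finger_gap: 0.616
```

```bash
python3 -c "from st import *"
```

```text
t 11.3 q7 -0.307 psi 32.35 pos [505.7 174.7 102.9] F [ 2.49 -0.42  3.91] T [-0.146 -0.826 -0.062] gap 57.9
tilt [ 1.e-03  4.e-04 -1.e+00] q [-0.01  0.63 -0.58  1.91  0.5   0.74 -0.31]
eff [-0.729 -6.7   -0.565  0.191]
```

Call:
servo_tool --pt "0 0 0 -0.03" --pt "0 0 0 0" --pt "0 0 0 0"

```text
clock: 11.68
ee_pos: [505.5, 174.8, 103.0]
orientation: [1.471, 2.776, 0.001]
force: [3.0, -0.7, 3.0]
finger_gap: 0.613
```

```bash
python3 -c "from st import *"
```

```text
t 11.675 q7 -0.282 psi 34.17 pos [505.5 174.8 103. ] F [ 2.98 -0.72  3.05] T [-0.13  -1.044 -0.159] gap 57.7
tilt [ 7.e-04  3.e-04 -1.e+00] q [-0.    0.64 -0.59  1.91  0.51  0.75 -0.28]
eff [-0.984 -6.91  -0.683  0.179]
```

Call:
servo_tool --pt "0 0 0 -0.04" --pt "0 0 0 0" --pt "0 0 0 0"

```text
clock: 12.05
ee_pos: [505.4, 174.8, 103.0]
orientation: [1.415, 2.805, 0.001]
force: [3.3, -0.9, 3.8]
finger_gap: 0.609
```

```bash
python3 -c "
from st import *
im=cams.grab_frame('side');cv2.imwrite('pics/side9.png',im);cv2.imwrite('pics/c9.png',cv2.resize(im[200:340,270:410],None,fx=4,fy=4,interpolation=cv2.INTER_CUBIC))"
```

```text
t 12.05 q7 -0.251 psi 36.47 pos [505.4 174.8 103. ] F [ 3.27 -0.91  3.82] T [ 0.007 -1.149 -0.35 ] gap 57.2
tilt [ 5.e-04  4.e-04 -1.e+00] q [ 0.01  0.64 -0.6   1.91  0.52  0.75 -0.25]
eff [-1.137 -7.114 -0.617  0.368]
```

View pics/c9.png

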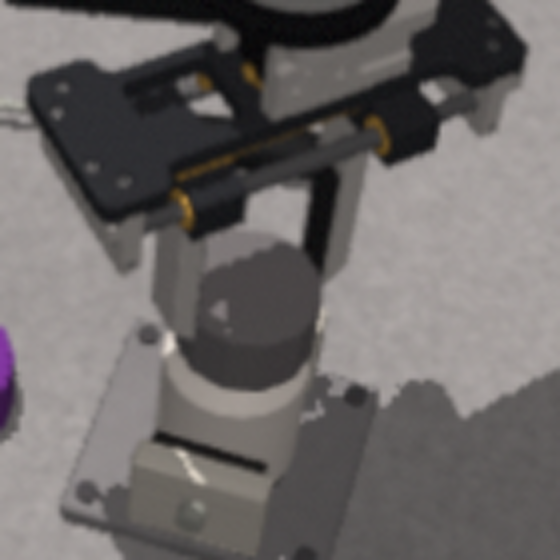

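Call:
servo_tool --pt "0 0 0 -0.05" --pt "0 0 0 0" --pt "0 0 0 0"

```text
clock: 12.48
ee_pos: [505.3, 174.8, 103.0]
orientation: [1.345, 2.839, 0.001]
force: [5.1, 1.0, 3.8]
finger_gap: 0.613
```

```bash
python3 -c "from st import *"
```

```text
t 12.475 q7 -0.212 psi 39.28 pos [505.3 174.8 103. ] F [5.11 1.04 3.78] T [ 0.175 -1.279 -0.607] gap 57.6
tilt [ 4.e-04  4.e-04 -1.e+00] q [ 0.02  0.64 -0.61  1.91  0.53  0.75 -0.21]
eff [-1.29  -7.341 -0.462  0.611]
```

Call:
servo_tool --pt "0 0 0 0.05" --pt "0 0 0 0.05" --pt "0 0 0 0" --pt "0 0 0 0"

```text
clock: 12.98
ee_pos: [505.2, 174.8, 103.0]
orientation: [1.482, 2.77, 0.0]
force: [2.8, -0.5, 5.3]
finger_gap: 0.615
```

```bash
python3 -c "from st import *"
```

```text
t 12.975 q7 -0.289 psi 33.71 pos [505.2 174.8 103. ] F [ 2.83 -0.47  5.34] T [-0.1   -1.194 -0.14 ] gap 57.8
tilt [ 4.e-04  0.e+00 -1.e+00] q [-0.    0.64 -0.59  1.91  0.5   0.75 -0.29]
eff [-0.987 -6.605 -0.772  0.143]
```

Call:
servo_tool --pt "-0.8 1.2 0 0.02" --pt "0 0 0 0" --pt "0 0 0 0"

```text
clock: 13.35
ee_pos: [505.9, 174.8, 102.9]
orientation: [-1.51, -2.754, 0.001]
force: [1.7, -0.1, 7.0]
finger_gap: 0.611
```

```bash
python3 -c "from st import *"
```

```text
t 13.35 q7 -0.303 psi 32.55 pos [505.9 174.8 102.9] F [ 1.69 -0.14  7.01] T [-0.031 -0.827 -0.015] gap 57.4
tilt [-9.e-04 -2.e-04 -1.e+00] q [-0.    0.64 -0.58  1.91  0.5   0.75 -0.3 ]
eff [-0.555 -6.129 -0.543  0.057]
```

Torque is about zero and the lateral load is down. I'll lift gently while watching the force.

Call:
servo_tool --pt "0 0 -2 0" --pt "0 0 -2 0" --pt "0 0 0 0"

```text
clock: 13.72
ee_pos: [505.6, 174.7, 106.5]
orientation: [-1.51, -2.753, 0.001]
force: [1.5, 0.9, -0.2]
finger_gap: 0.612
```

```bash
python3 -c "from st import *"
```

```text
t 13.725 q7 -0.299 psi 32.5 pos [505.6 174.7 106.5] F [ 1.46  0.88 -0.19] T [ 0.181 -0.544 -0.036] gap 57.5
tilt [-1.6e-03 -2.0e-04 -1.0e+00] q [-0.    0.63 -0.58  1.9   0.49  0.75 -0.3 ]
eff [ 0.056 -6.342 -0.197  0.066]
```

Call:
servo_tool --pt "0 0 -2 0" --pt "0 0 -2 0" --pt "0 0 0 0"

```text
clock: 14.1
ee_pos: [506.2, 174.6, 111.0]
orientation: [-1.511, -2.754, 0.001]
force: [0.5, 0.4, -1.3]
finger_gap: 0.608
```

```bash
python3 -c "
from st import *
im=cams.grab_frame('side');cv2.imwrite('pics/side10.png',im);cv2.imwrite('pics/c10.png',cv2.resize(im[200:340,270:410],None,fx=4,fy=4,interpolation=cv2.INTER_CUBIC))"
```

```text
t 14.1 q7 -0.295 psi 32.48 pos [506.2 174.6 111. ] F [ 0.52  0.43 -1.25] T [ 0.055 -0.315 -0.118] gap 57.2
tilt [-4.e-04 -3.e-04 -1.e+00] q [ 0.    0.62 -0.59  1.9   0.49  0.76 -0.29]
eff [ 0.015 -6.318 -0.094  0.052]
```

View pics/c10.png

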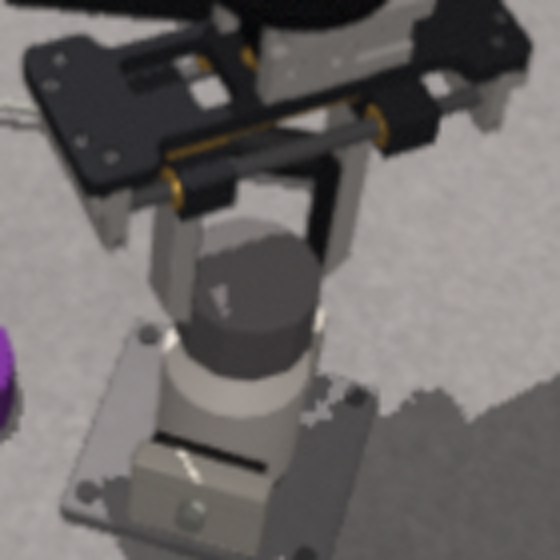

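Call:
servo_tool --pt "0 0 -4 0" --pt "0 0 -5 0" --pt "0 0 -6 0" --pt "0 0 -6 0"

```text
clock: 14.65
ee_pos: [506.5, 174.6, 132.4]
orientation: [1.511, 2.754, -0.0]
force: [0.2, 1.0, -1.0]
finger_gap: 0.61
```

```bash
python3 -c "from st import *"
```

```text
t 14.65 q7 -0.27 psi 32.49 pos [506.5 174.6 132.4] F [ 0.19  0.95 -1.04] T [-0.021 -0.135  0.017] gap 57.3
tilt [ 0.e+00 -1.e-04 -1.e+00] q [ 0.02  0.6  -0.61  1.88  0.46  0.81 -0.27]
eff [-0.195 -6.316  0.014 -0.056]
```

Call:
servo_tool --pt "0 0 -8 0" --pt "0 0 -10 0" --pt "0 0 -10 0" --pt "0 0 -10 0" --pt "0 0 -10 0" --pt "0 0 -10 0" --pt "0 0 -10 0" --pt "0 0 0 0"

```text
clock: 15.65
ee_pos: [507.1, 175.0, 200.8]
orientation: [1.511, 2.753, 0.002]
force: [0.4, -0.3, -1.0]
finger_gap: 0.613
```

```bash
python3 -c "
from st import *
to(583,-158,180)
im=cams.grab_frame('side');cv2.imwrite('pics/side11.png',im)"
```

```text
t 15.65 q7 -0.199 psi 32.48 pos [507.1 175.  200.8] F [ 0.37 -0.35 -0.97] T [-0.011 -0.046  0.015] gap 57.6
tilt [ 1.6e-03  5.0e-04 -1.0e+00] q [ 0.06  0.51 -0.67  1.8   0.38  0.95 -0.2 ]
eff [ 0.072 -6.323 -0.085  0.036]
tool shift to (583, -158, 180) [-321.7 -114.8   20.7]
```

View pics/side11.png

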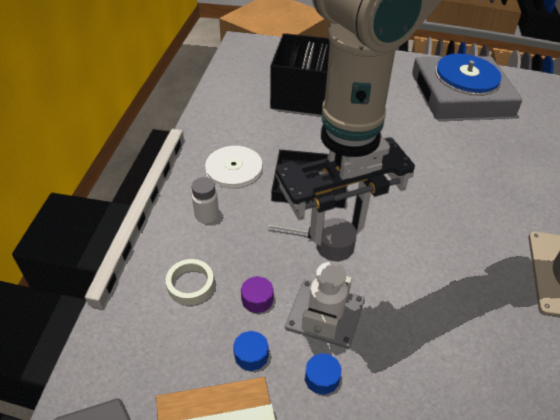

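Call:
servo_tool --pt "-20 -7 0 0" --pt "-38 -14 0 0" --pt "-40 -14 0 0" --pt "-42 -15 0 0" --pt "-42 -15 0 0" --pt "-42 -15 0 0" --pt "-40 -14 0 0" --pt "-38 -14 0 0" --pt "-20 -7 0 0" --pt "0 0 0 0"

```text
clock: 16.95
ee_pos: [582.2, -159.6, 199.2]
orientation: [-1.514, -2.751, -0.0]
force: [-0.2, 0.6, -0.6]
finger_gap: 0.607
```

Call:
servo_tool --pt "0 0 25 0" --pt "0 0 30 0" --pt "0 0 30 0" --pt "0 0 20 0" --pt "0 0 0 0" --pt "0 0 0 0"

```text
clock: 17.7
ee_pos: [583.2, -157.1, 95.9]
orientation: [1.508, 2.755, 0.002]
force: [1.0, -0.4, -0.5]
finger_gap: 0.614
```

```bash
python3 -c "
from st import *
to(583,-158,60)
im=cams.grab_frame('side');cv2.imwrite('pics/side12.png',im)
im=cams.grab_frame('top');cv2.imwrite('pics/top12.png',im)"
```

```text
t 17.7 q7 0.332 psi 32.59 pos [ 583.2 -157.1   95.9] F [ 0.99 -0.41 -0.48] T [-0.031 -0.087 -0.039] gap 57.8
tilt [ 1.4e-03  6.0e-04 -1.0e+00] q [ 0.57  0.73 -0.57  1.73  0.5   0.84  0.33]
eff [-7.400e-02 -7.257e+00 -5.300e-02 -4.000e-03]
tool shift to (583, -158, 60) [-0.7 -0.7 35.9]
```

View pics/side12.png

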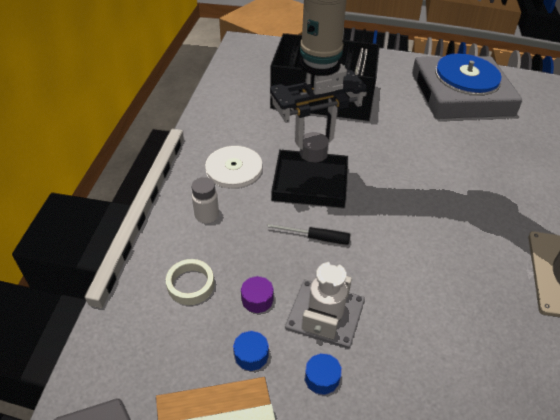

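View pics/top12.png

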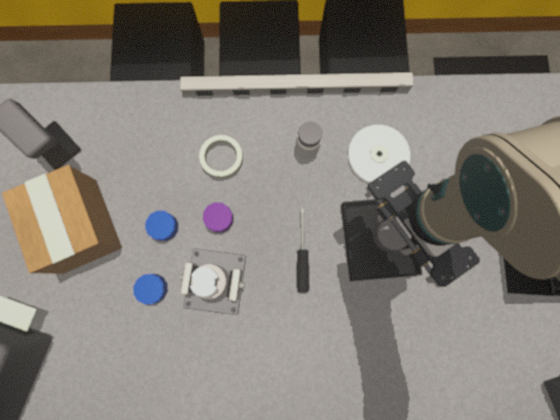

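```bash
python3 -c "
from edge import *
for z in (0,60,100,120): print(z,onz('top',[[497,165],[508,295]],z).round(0)[:,:2].tolist(), onz('side',[[281,37],[379,45],[272,103],[375,115]],z).round(0)[:,:2].tolist())
print(tri((272,80),(497,165)), tri((371,90),(508,295)))
c=np.array([583,-158,5.]);print(w2p('side',c+np.array([0,0,87])),w2p('top',c+[0,0,120]))
"
```

```text
0 [[738.0, -426.0], [466.0, -417.0]] [[770.0, -793.0], [464.0, -813.0], [727.0, -439.0], [455.0, -444.0]]
60 [[720.0, -390.0], [469.0, -382.0]] [[750.0, -685.0], [467.0, -704.0], [711.0, -356.0], [459.0, -362.0]]
100 [[709.0, -366.0], [471.0, -358.0]] [[737.0, -613.0], [468.0, -631.0], [700.0, -302.0], [461.0, -307.0]]
120 [[703.0, -354.0], [472.0, -346.0]] [[731.0, -577.0], [469.0, -595.0], [694.0, -274.0], [462.0, -279.0]]
(array([ 704.82087483, -348.52047207,  130.60330173]), np.float64(9.491763952223444)) (array([ 475.89469517, -327.36722573,  152.11866507]), np.float64(4.248122537140288))
[[312.58933633 151.75335271]] [[394.50658276 232.56978756]]
```

Call:
servo_tool --pt "0 0 20 0" --pt "0 0 25 0" --pt "0 0 20 0" --pt "0 0 12 0" --pt "0 0 3 0" --pt "0 0 0 0" --pt "0 0 0 0"

```text
clock: 18.68
ee_pos: [583.1, -158.7, 15.6]
orientation: [1.511, 2.753, 0.001]
force: [-0.4, -0.9, 0.3]
finger_gap: 0.614
```

```bash
python3 -c "
from st import *
im=cams.grab_frame('side');cv2.imwrite('pics/side13.png',cv2.resize(im[60:220,240:400],None,fx=3.7,fy=3.7,interpolation=cv2.INTER_CUBIC))"
```

```text
t 18.675 q7 0.263 psi 32.48 pos [ 583.1 -158.7   15.6] F [-0.44 -0.93  0.29] T [-0.063 -0.13  -0.069] gap 57.7
tilt [ 1.3e-03 -2.0e-04 -1.0e+00] q [ 0.52  0.83 -0.5   1.77  0.59  0.69  0.26]
eff [-0.023 -7.055 -0.036  0.   ]
```

View pics/side13.png

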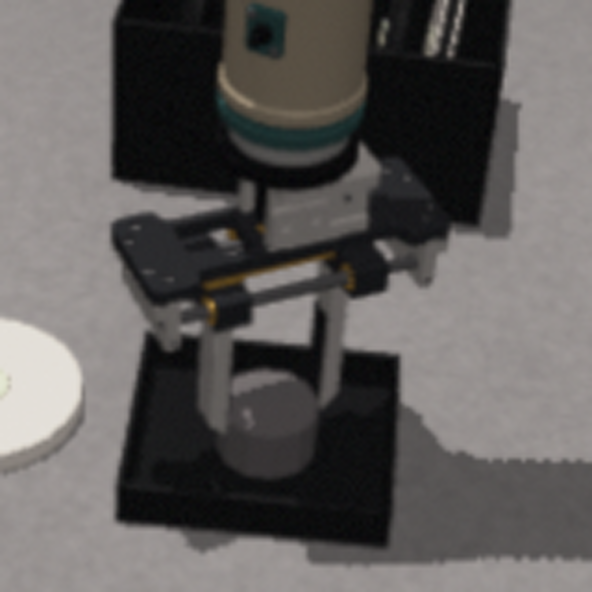

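Call:
servo_tool --pt "0 0 1.5 0" --pt "0 0 1.5 0" --pt "0 0 1 0" --pt "0 0 0 0"

```text
clock: 19.23
ee_pos: [582.4, -158.7, 10.8]
orientation: [-1.511, -2.754, 0.0]
force: [0.2, -0.1, -1.4]
finger_gap: 0.611
```

Call:
servo_tool --pt "0 0 1 0" --pt "0 0 0 0"

```text
clock: 19.48
ee_pos: [582.4, -158.7, 9.8]
orientation: [-1.511, -2.754, 0.0]
force: [-0.3, -1.3, -1.1]
finger_gap: 0.612
```

Call:
servo_tool --pt "0 0 1 0" --pt "0 0 0 0"

```text
clock: 19.73
ee_pos: [582.5, -158.6, 9.1]
orientation: [1.511, 2.754, 0.0]
force: [-0.6, 0.9, 1.2]
finger_gap: 0.616
```

Call:
servo_tool --pt "0 0 0.7 0" --pt "0 0 0 0"

```text
clock: 19.98
ee_pos: [582.5, -158.6, 9.0]
orientation: [1.511, 2.754, -0.0]
force: [-2.3, -0.0, 7.1]
finger_gap: 0.616
```

Contact is clear: 7 N at the expected height. Now I'll release gently.

Call:
servo_tool --pt "0 0 -0.5 0" --pt "0 0 0 0" --squeeze 8

```text
clock: 20.23
ee_pos: [582.6, -158.6, 8.9]
orientation: [1.511, 2.754, 0.0]
force: [-1.5, 1.3, 4.3]
finger_gap: 0.618
```

Call:
servo_tool --pt "0 0 0 0" --pt "0 0 0 0" --pt "0 0 0 0" --pt "0 0 0 0" --grip 74

```text
clock: 20.72
ee_pos: [582.4, -158.7, 8.6]
orientation: [-1.511, -2.754, -0.0]
force: [-0.3, 0.1, 0.5]
finger_gap: 0.782
```

```bash
python3 -c "
from st import *
im=cams.grab_frame('side');cv2.imwrite('pics/side14.png',cv2.resize(im[60:220,240:400],None,fx=3.7,fy=3.7,interpolation=cv2.INTER_CUBIC))"
```

```text
t 20.725 q7 0.257 psi 32.48 pos [ 582.4 -158.7    8.6] F [-0.27  0.08  0.47] T [ 0.001 -0.116  0.041] gap 73.5
tilt [-0.e+00  1.e-04 -1.e+00] q [ 0.52  0.84 -0.49  1.77  0.6   0.68  0.26]
eff [ 0.007 -6.942 -0.034  0.   ]
```

View pics/side14.png

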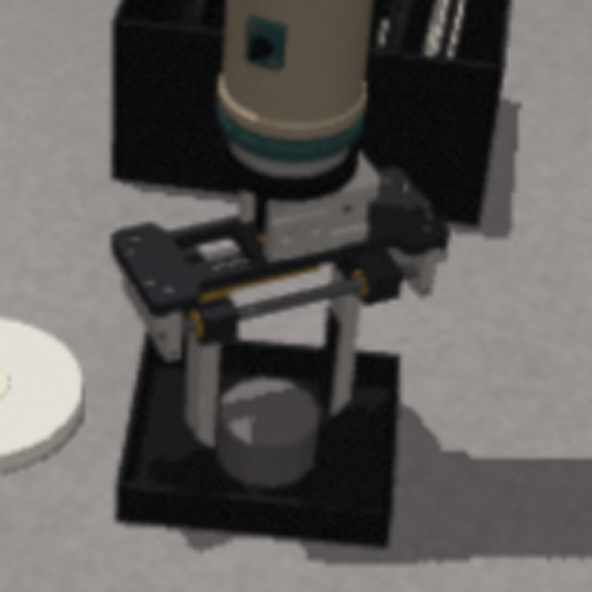

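Released, with a gap visible on both sides of the cap. Retreating straight up, then checking.

Call:
servo_tool --pt "0 0 -5 0" --pt "0 0 -12 0" --pt "0 0 -20 0" --pt "0 0 -30 0" --pt "0 0 -30 0" --pt "0 0 -30 0" --pt "0 0 -30 0" --pt "0 0 0 0" --pt "0 0 0 0"

```text
clock: 21.9
ee_pos: [581.9, -158.8, 165.7]
orientation: [-1.511, -2.754, 0.001]
force: [0.8, 0.8, -0.2]
finger_gap: 0.787
```

```bash
python3 -c "
from edge import *
from st import *
im=cams.grab_frame('side');cv2.imwrite('pics/side15.png',im)
im=cams.grab_frame('top');cv2.imwrite('pics/top15.png',im)
print(w2p('side',[583,-158,39]))"
```

```text
t 21.9 q7 0.389 psi 32.48 pos [ 581.9 -158.8  165.7] F [ 0.81  0.79 -0.22] T [-0.003 -0.118  0.023] gap 74.0
tilt [-4.e-04 -3.e-04 -1.e+00] q [ 0.6   0.65 -0.62  1.66  0.44  0.98  0.39]
eff [-8.800e-02 -7.564e+00 -5.600e-02  3.000e-03]
[[311.17298082 170.15276305]]
```

View pics/side15.png

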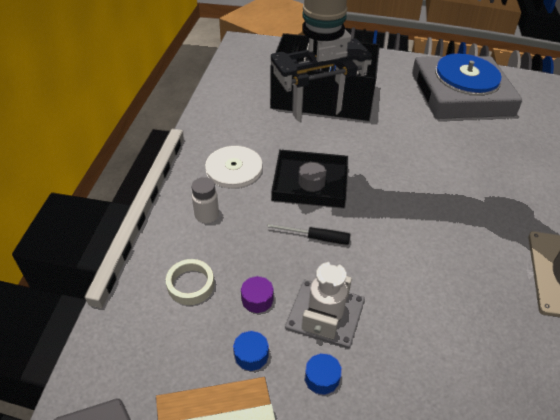

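View pics/top15.png

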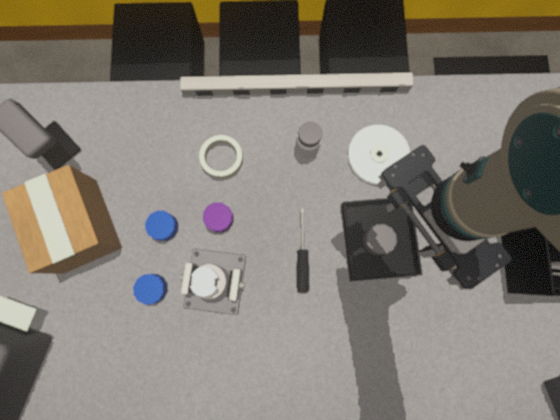

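The cap lies flat near the middle of the tray, at side (312,176) / top (381,238). The jar stands in its clamp at side (329,290), and the bystanders are at the same pixels as at the start. Handing in.

```bash
python3 -c "
from h import *
print(order.hand_in())"
```

```text
the job is handed in; nothing more can be done
None
```

I opened the jar and set the cap down in the tray, then handed the job in at about 22 s of the 69 s allowed. The system gives no verdict.

- **Breaking loose:** I gripped the cap on two flats at 55–60 N and twisted it anticlockwise. The highest torque I read was about 0.56 N m, a little under the 0.6–0.9 N m stated. It came free after roughly 20–25 degrees of tool turn.
- **Reaching the stop:** I spun it on at 25 N with almost no torque. It met the stop at about 100 degrees, where I let the torque rise to 0.6 N m to be sure. I then backed off until the torque was near zero.
- **Lifting and placing:** The lift showed only about 1 N, roughly the cap's own weight, so nothing caught. I lowered it to the tray floor, where contact came at the expected height with about 7 N. Then I let go and backed up to 166 mm.

**Last checks:** The final pictures show the cap flat near the middle of the tray, the jar upright in its clamp, the bystanders at the same pixels as at the start, and the gripper clear. I judged the jar's final twist and rise by eye, not by measurement.

**Disagreements:** The two cameras placed the cap about 4 mm apart in y. I took a value between them, and the grip closed at 58 mm, the size expected across the flats. The open fingers also showed about 10 pixels (some 15 mm) off where the side camera calibration put them, so I judged the grip height from the pictures.

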